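# Pack two filter plugs down a column with the packing rod

### The arm

A 7-joint arm with a two-finger parallel gripper is mounted at the origin on the work surface. World frame = base frame: x ahead of the robot, y to its left, z up, the work surface at z = 0. Lengths are in m, angles in degrees, forces in N, time in s.
With the tool pointing down it reaches from about 0.375 to 0.925 m from the base axis. Payload 3.1 kg.
Tool frame: the origin (TCP) lies midway between the tips of the shut fingers; the grasp point (between the pads) lies ctrl.grip_point_offset behind it (ctrl.grip_point_offset is the distance from the TCP to the grasp point, in m); z points along the fingers, y is the line along which they close (so a half turn about z gives the same grasp; the last joint's range is limited). The gripper opens to 85 mm and grips with 20 to 120 N. Pads are 22 mm wide; open, the fingers measure 114 mm over their backs; the gripper's body (76 mm by 85 mm) begins 54 mm behind the grasp point. The pads swing forward as they close: fully open they stand 13 mm farther back than shut.
Start: joints at [-80.947, 21.939, 2.515, 91.553, -1.026, 66.532, -2.859], TCP at [0.164, 0.629, 0.231] pointing down, gripper open.
Joint ranges: [-149.38, 149.38], [-23.57, 123.04], [-84.95, 90], [0, 143.3], [-89.99, 269.99], [3.08, 112.72], [-163.45, 163.45]. Speed limits (degrees/s): [159.86, 159.86, 180, 180, 180, 180, 180].

### API

Orientations are given as a 3x3 rotation matrix whose columns are the frame's x, y, z axes.
In Python, from workcell import ctrl, get_image, camera_info gives the robot as it stands.
- The arm moves only by the shell command python3 -m pendant 'ROWS' [FORCE]. ROWS is JSON, a list of rows, each an object with "travel": the shift along the tool's x, y, z in m, a list of three; "rot": the turn, a rotation vector about the tool's x, y, z in degrees, a list of three; "gripper": the opening in per cent of the stroke, from 0 (shut) to 100 (fully open). A call has 1 to 12 rows; each row shifts and turns the commanded pose from where the row before left it, along the tool's axes as they then stand; what a row does not reach is not made up. A row lasts 1/10 s, in which the tool goes at most 50 mm and 8.59 degrees, less where a joint would pass 70% of its speed; a pose out of reach is approached as far as the arm can. A call with a gripper value outside its range is refused whole. The fingers move at their own pace and stop on an object; FORCE is the grip in N (left out, the last holds). Time passes only in rows, so rows that do not move let the fingers close. It gives the time, the measured TCP pose, the force, the opening and the grip force at its end, in the units of the state.
- ctrl.sense(): the state, without advancing time (a new reading comes with each control period).
- get_image(name): name is "side" or "top"; returns the picture (420x560x3 uint8, red, green, blue); there is no depth.
- camera_info(name): a dict with "camera_matrix" (3x3 intrinsics, pixels), "position" and "orientation" of the camera in the world. Camera axes: x right, y up, looking along -z (the intrinsics and any distortion apply to the point x, -y, -z); pixel columns grow to the right and rows downward; lengths in m; the calibration is good to about 2 mm. A picture is of the moment at which its call begins. camera_info takes no time and is no camera call.
- ctrl.job_done(): hands the job in; it is judged then, once.
The state is a dict: "time": time; "joint_pos": joint angles; "joint_velocities": joint speeds; "tau": joint torques, N m; "tcp_pos": TCP position; "tool_rot": TCP orientation; "contact_force": force on the tool from outside, world axes, zero at the start; "torque": the same for the moment, N m; "gripper_width": finger opening in m; "grasp_force": force on a finger pad.
Only numpy, scipy, OpenCV 4.12 (cv2) and the standard library are available. Lean on these libraries where they do the work, as an engineer would, in place of code of your own. Each camera call takes 0.05 s, during which the arm holds its last target. There are 200 camera calls.

### The job

Take the blue-handled packing rod out of its white stand and push the two filter plugs in the clear upright tube all the way down, until they are stacked without a gap and sit firmly on the hidden stop at the bottom; lean on them there with about 18 newtons for a full second, never with more than 32. Then put the rod back in its stand, standing upright and fully down, and do not shove the other things on the bench about.

Things in the scene. Friction and masses are not known exactly. Their poses are not given: they have to be found in the camera images.
- column: fixed clear tube upright in a black square foot (100 x 100 x 22 mm). Origin at the centre of the foot's underside, z up the tube's axis. Tube 31 mm outside, 24 mm inside. A black sleeve (to 52 mm height) hides the stop for the plugs: a flat floor in the bore, unmeasured, anywhere from 24 to 44 mm above the origin. The tube breaks if the rod is rammed on it with more than 20 N
- column_mouth (a point): centre of the tube's open mouth, 125 mm above the foot's underside, on the tube's axis. From 24 to 120 mm height four narrow clear spring strips line the bore and narrow it to 21 mm
- plug_low_center (a point): centre of the lower (orange) filter plug, a cylinder 22 mm in diameter and 16 mm tall, gripped by the spring strips 24 mm or more above the stop. Sliding the plugs down takes 3 to 8 N all the way; only when this plug stands on the stop does the push rise past 10 N, steeply
- plug_top_center (a point): centre of the upper (purple) filter plug, the same size, held in the upper tube with a gap of 2 to 8 mm over the lower one
- rod_handle (a point): centre of the packing rod's blue handle, where to grip it: an upright cylinder 26 mm in diameter and 46 mm tall. Below it runs a steel shaft 15 mm in diameter with a flat end; the shaft's end is 135 mm below this point. z points from the shaft's end to the handle. 90 g
- rod_tip (a point): centre of the flat lower end of the packing rod, 135 mm below the handle's centre
- stand: fixed white block, 76 x 76 x 60 mm, with one upright hole 19 mm wide and 50 mm deep in the middle of its top, with a 3 mm chamfer. Origin at the centre of its underside. The rod starts standing in the hole, its end on the hole's floor, 10 mm above the origin, and goes back there
- stand_hole (a point): centre of the hole's mouth in the top of the stand, 60 mm above its underside
- wash_bottle: white wash bottle with a thin spout, 64 mm diameter, 150 mm tall, origin under its centre; a bystander
- sample_jar: small jar with a red lid, 48 mm diameter, 55 mm tall, origin under its centre; a bystander
- plug_dish: grey open dish, 90 x 70 x 25 mm, origin under its centre; a bystander

How it is judged (in metres and radians):
On the way, in this order (a step that is already met when the one before it is completed fails the run):
1. the rod's end is inside the tube's mouth (horizontal distance between rod_tip and column_mouth below 0.008 m and z of rod_tip in the frame of column_mouth below -0.003 m), for 0.1 s.
2. both plugs are at the bottom, stopped, and the rod presses them with more than 12 N (more than the sliding friction can carry) for half a second (z of plug_low_center in the frame of column below 0.054 m and distance between plug_low_center and plug_top_center below 0.018 m and linear speed of plug_low below 0.004 m/s and contact force between rod and plug_top above 12 N), for 0.5 s.
At the end, for the whole second after the job is handed in: Pressed home before, the lower plug is still down (centre at most 54 mm above the foot's underside), the upper one on it within 2 mm; the rod is released at rest in its stand, its end within 4 mm of the hole's floor and 8 mm of its axis, within 8.5 degrees of upright (z of plug_low_center in the frame of column below 0.054 m and distance between plug_low_center and plug_top_center below 0.018 m and horizontal distance between rod_tip and stand_hole below 0.008 m and z of rod_tip in the frame of stand_hole below -0.046 m and angle between rod_tip's own z axis and vertical below 0.15 rad and linear speed of rod below 0.02 m/s); the robot touches nothing.
It fails at once if the rod presses a plug with more than 32 N (contact force between rod and plug_top above 32 N).
It fails at once if the rod is rammed on the tube with more than 20 N (contact force between rod and column above 20 N).
It fails at once if a bystander is moved more than 20 mm (distance of any of wash_bottle, sample_jar, plug_dish from where it was at the start of the episode above 0.02 m).
It also fails if it takes over 58 s, if anything falls off the work surface, if the arm or the gripper's body presses on something with over 40 N, if the wrist force passes 120 N, or if a joint passes its speed limit or range.

## Working session

There is one attempt and no reset: what is moved stays moved. The work goes in short steps, Python scripts to look and compute and a shell command to move; the robot and the scene stay as the last step left them, time stands still between calls to the robot, and variables do not carry over. Pictures are saved under pics/ and viewed, at most 10 in all, crops included, and the job is handed in when it is done.

```bash
mkdir -p pics; ls; python3 - <<'E'
from workcell import ctrl,get_image,camera_info
import cv2
for n in("side","top"):
    cv2.imwrite(f"pics/{n}0.png",cv2.cvtColor(get_image(n),cv2.COLOR_RGB2BGR)); print(n,camera_info(n))
print(ctrl.sense(),ctrl.grip_point_offset)
E
```

```text
pics
side {'camera_matrix': array([[400.77180704,   0.        , 281.2435797 ],
       [  0.        , 400.77180704, 211.76361383],
       [  0.        ,   0.        ,   1.        ]]), 'position': array([ 0.34105163, -0.68668775,  0.78105625]), 'orientation': array([[ 0.95017803,  0.20914969, -0.2311236 ],
       [-0.31168856,  0.62928783, -0.71193193],
       [-0.00345707,  0.74850066,  0.66312503]])}
top {'camera_matrix': array([[524.31851946,   0.        , 288.10546667],
       [  0.        , 524.31851946, 217.56939963],
       [  0.        ,   0.        ,   1.        ]]), 'position': array([0.39686319, 0.00860435, 1.21603382]), 'orientation': array([[-0.02387606,  0.9889088 , -0.14659239],
       [-0.99955108, -0.02095944,  0.02140879],
       [ 0.01809885,  0.14703774,  0.98896529]])}
{'time': 0.1, 'joint_pos': array([-80.94803978,  21.98793111,   2.50928341,  91.64264122,
        -1.02569954,  66.53439885,  -2.85859563]), 'joint_velocities': array([ 0.05523596, -0.18433278, -0.03254653, -0.18169192, -0.03684259,
       -0.00791594,  0.05240261]), 'tau': array([ 3.01708897e-03, -4.34725571e+01,  1.02946199e+00, -2.50450659e+01,
        1.09054480e-02,  5.41194342e-03, -4.68601051e-07]), 'tcp_pos': array([0.16420558, 0.62799163, 0.22998398]), 'tool_rot': array([[-9.67496202e-01,  2.52885015e-01, -5.18535120e-04],
       [ 2.52885521e-01,  9.67493149e-01, -2.43299522e-03],
       [-1.13588856e-04, -2.48504365e-03, -9.99996906e-01]]), 'contact_force': array([-0.32975638, -0.52591595, -0.81356832]), 'torque': array([0.02043805, 0.05831268, 0.03050006]), 'grasp_force': 0.0, 'gripper_width': 0.0852306895745798} 0.0187
```

View pics/side0.png

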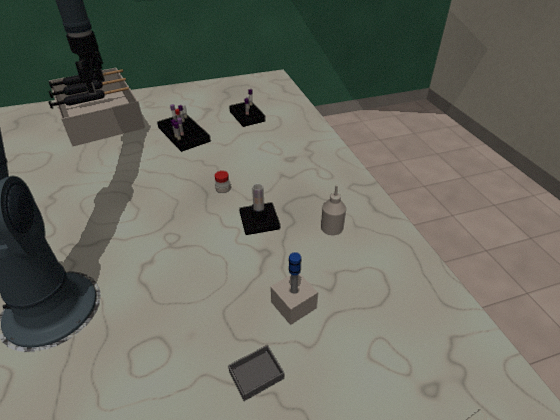

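View pics/top0.png

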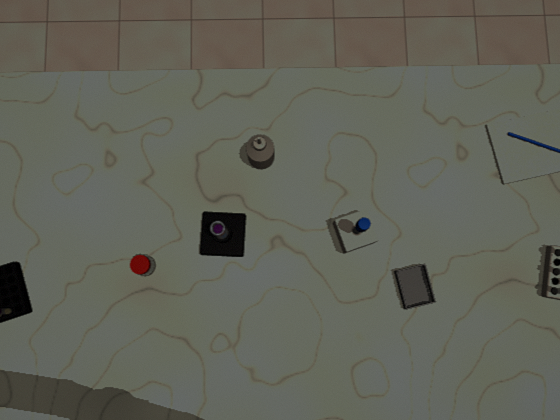

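```bash
cat > h.py <<'E'
import numpy as np,cv2
from workcell import ctrl,get_image,camera_info
def crop(n,u,v,im=None,w=100,s=4):
    im=get_image(n) if im is None else im
    h=w*3//4; c=im[v:v+h,u:u+w,::-1]
    c=np.clip(c.astype(float)*1.6,0,255).astype('uint8')
    c=cv2.resize(c,(400,300),interpolation=cv2.INTER_CUBIC)
    for k in range(0,w,10):
        x=int((k+.5)*400/w); cv2.line(c,(x,0),(x,6 if k%20 else 12),(0,255,0),1)
        if k<h: cv2.line(c,(0,x),(6 if k%20 else 12,x),(0,255,0),1)
    cv2.putText(c,f"{u},{v}",(300,290),0,.5,(0,255,0)); return c
def P(n):
    i=camera_info(n);R=i['orientation']@np.diag([1,-1,-1.]);return i['camera_matrix']@np.c_[R.T,-R.T@i['position']],i
def proj(n,X):
    p,_=P(n);q=p@np.r_[X,1];return q[:2]/q[2]
def tri(a,b):
    X=cv2.triangulatePoints(P('side')[0],P('top')[0],np.array(a,float),np.array(b,float))
    X=(X[:3]/X[3]).ravel();return X,proj('side',X)-a,proj('top',X)-b
def ray(n,uv,z):
    _,i=P(n);d=i['orientation']@np.diag([1,-1,-1.])@np.linalg.inv(i['camera_matrix'])@np.r_[uv,1]
    return i['position']+d*(z-i['position'][2])/d[2]
E
python3 - <<'E'
from h import *
s,t=get_image('side'),get_image('top')
c=np.vstack([np.hstack([crop('side',210,170,s),crop('side',245,248,s)]),np.hstack([crop('top',172,195,t),crop('top',315,190,t)])])
cv2.imwrite('pics/m1.png',c)
E
```

```text
(no output)
```

View pics/m1.png

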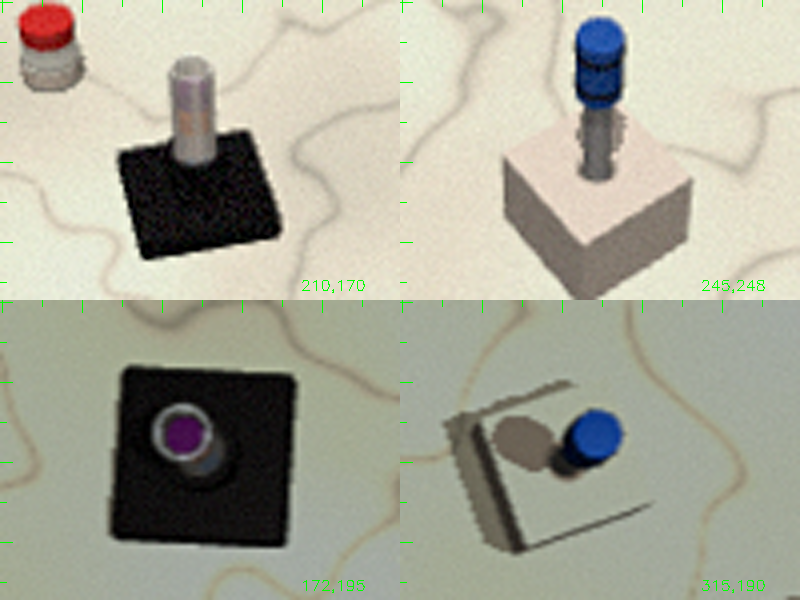

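The side view shows the mouth at (257.6,186.4), the handle's top at (294.9,256.1) and the stand's top centre at (294,289.9). In the top view they are at (217.4,227.9), (363.9,223.6) and about (355.4,230.6).

```bash
python3 - <<'E'
from h import *
np.set_printoptions(precision=4,suppress=True)
for n,a,b in [('mouth',(257.6,186.4),(217.4,227.9)),('htop',(294.9,256.1),(363.9,223.6)),('stand',(294,289.9),(355.4,230.6)),('dish',(257,373),(414,286)),('jar',(222,177),(140.5,265)),('bottletop',(336,190),(259,142))]:
    print(n,*tri(a,b))
# stand corners from side at z=.06
for u,v in [(503,158),(585,243),(692,180)]: print(ray('side',(245+(u-400)/4-.375,248+v/4-.375),.06))
f=[((120-0)/4+210,153/4+170),(250/4+210,131/4+170),(282/4+210,235/4+170),(142/4+210,258/4+170)]
print('foot',[ray('side',p,.022)[:2] for p in f],np.mean([ray('side',p,.022) for p in f],0))
f=[(122,67),(296,75),(286,246),(112,238)]
print('foot top',np.mean([ray('top',(172+u/4-.375,195+v/4-.375),.022) for u,v in f],0))
for z in(.168,.19): print(ray('side',(294.9,256.1),z),ray('top',(363.9,223.6),z))
E
```

```text
mouth [0.5404 0.1333 0.1257] [-0.4066  0.0804] [ 0.0398 -0.3052]
htop [ 0.5374 -0.1673  0.1677] [-0.592   0.1264] [ 0.0576 -0.354 ]
stand [ 0.5373 -0.1665  0.0547] [-0.7434  0.1541] [ 0.067  -0.4394]
dish [ 0.4117 -0.3031  0.007 ] [-0.5812  0.1011] [ 0.0255 -0.3003]
jar [0.4724 0.3127 0.0461] [-0.7804  0.1333] [ 0.0536 -0.6403]
bottletop [0.7231 0.0427 0.135 ] [-1.3948  0.3464] [ 0.2414 -0.996 ]
[ 0.49   -0.1466  0.06  ]
[ 0.515  -0.2143  0.06  ]
[ 0.5847 -0.1939  0.06  ]
foot [array([0.4974, 0.1803]), array([0.5937, 0.1742]), array([0.5819, 0.0625]), array([0.4858, 0.071 ])] [0.5397 0.122  0.022 ]
foot top [0.5399 0.1334 0.022 ]
[ 0.5386 -0.1676  0.168 ] [ 0.5366 -0.1671  0.168 ]
[ 0.5315 -0.1862  0.19  ] [ 0.5337 -0.1634  0.19  ]
```

```bash
python3 -m pendant '[{"travel":[0,0,0],"rot":[0,0,-7.3],"gripper":100},{"travel":[0,0,0],"rot":[0,0,-7.35],"gripper":100},{"travel":[-0.0187,-0.0398,0],"rot":[0,0,0],"gripper":100},{"travel":[-0.0187,-0.0398,0],"rot":[0,0,0],"gripper":100},{"travel":[-0.0187,-0.0398,0],"rot":[0,0,0],"gripper":100},{"travel":[-0.0187,-0.0398,0],"rot":[0,0,0],"gripper":100},{"travel":[-0.0187,-0.0398,0],"rot":[0,0,0],"gripper":100},{"travel":[-0.0187,-0.0398,0],"rot":[0,0,0],"gripper":100},{"travel":[-0.0187,-0.0398,0],"rot":[0,0,0],"gripper":100},{"travel":[-0.0187,-0.0398,0],"rot":[0,0,0],"gripper":100},{"travel":[-0.0187,-0.0398,0],"rot":[0,0,0],"gripper":100},{"travel":[-0.0187,-0.0398,0],"rot":[0,0,0],"gripper":100}]'
```

```text
time: 1.4
tcp_pos: [0.3518, 0.229, 0.2313]
tool_rot: [[-1.0, -0.0, 0.0], [-0.0, 1.0, 0.001], [-0.0, 0.001, -1.0]]
contact_force: [0.5, -0.1, -0.3]
gripper_width: 0.0854
grasp_force: 0.0
```

```bash
python3 -m pendant '[{"travel":[-0.0187,-0.0398,0],"rot":[0,0,0],"gripper":100},{"travel":[-0.0187,-0.0398,0],"rot":[0,0,0],"gripper":100},{"travel":[-0.0187,-0.0398,0],"rot":[0,0,0],"gripper":100},{"travel":[-0.0187,-0.0398,0],"rot":[0,0,0],"gripper":100},{"travel":[-0.0187,-0.0398,0],"rot":[0,0,0],"gripper":100},{"travel":[-0.0187,-0.0398,0],"rot":[0,0,0],"gripper":100},{"travel":[-0.0187,-0.0398,0],"rot":[0,0,0],"gripper":100},{"travel":[-0.0187,-0.0398,0],"rot":[0,0,0],"gripper":100},{"travel":[0,0,0],"rot":[0,0,0],"gripper":100},{"travel":[0,0,0],"rot":[0,0,0],"gripper":100}]'
```

```text
time: 2.4
tcp_pos: [0.5008, -0.0888, 0.2311]
tool_rot: [[-1.0, 0.003, -0.001], [0.003, 1.0, -0.0], [0.001, -0.0, -1.0]]
contact_force: [-0.3, 0.8, 0.2]
gripper_width: 0.0852
grasp_force: 0.0
```

```bash
python3 -m pendant '[{"travel":[-0.0183,-0.0393,0],"rot":[0,0,0],"gripper":100},{"travel":[-0.0183,-0.0392,0],"rot":[0,0,0],"gripper":100},{"travel":[0,0,0.02],"rot":[0,0,0],"gripper":100},{"travel":[0,0,0],"rot":[0,0,0],"gripper":100}]'
python3 - <<'E'
from h import *
s,t=get_image('side'),get_image('top')
cv2.imwrite('pics/m2.png',np.hstack([crop('side',245,228,s),crop('top',315,185,t)]))
E
```

```text
time: 2.8
tcp_pos: [0.5356, -0.1645, 0.2087]
tool_rot: [[-1.0, -0.0, -0.006], [-0.0, 1.0, 0.002], [0.006, 0.002, -1.0]]
contact_force: [-0.9, -0.2, -0.9]
gripper_width: 0.0852
grasp_force: 0.0
```

View pics/m2.png

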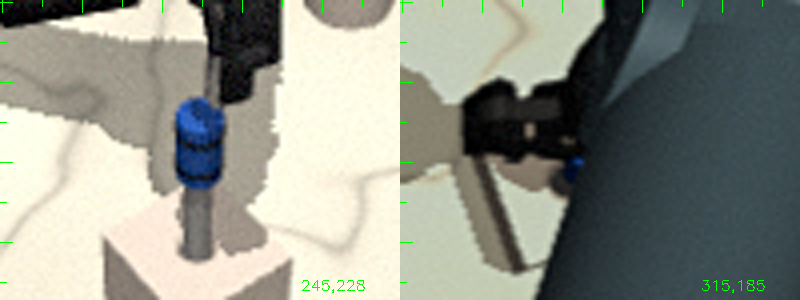

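```bash
python3 - <<'E'
from h import *
s=ctrl.sense();print(s['tcp_pos'])
for d in(-.05,.05): print(proj('side',s['tcp_pos']+[0,d,.013]),proj('top',s['tcp_pos']+[0,d,.013]))
print(proj('side',[.5374,-.1673,.168]))
cv2.imwrite('pics/s2.png',get_image('side')[100:360,140:460,::-1].repeat(2,0).repeat(2,1))
E
```

```text
[ 0.536898   -0.1633776   0.21046882]
[302.82358418 253.62464338] [392.5505012  219.03277705]
[285.78226552 219.36658015] [340.61259231 220.12964019]
[294.31421192 256.13011553]
```

View pics/s2.png

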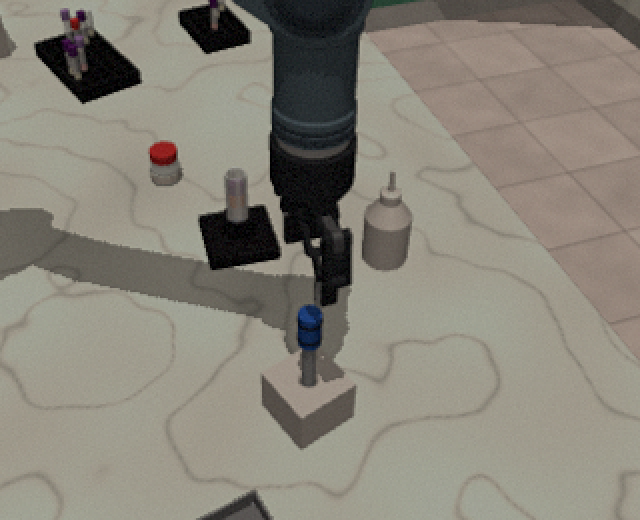

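The near fingertip shows at (303,250), where the projection puts it, and the handle is at (294,256). The alignment is right, so I descend and grip.

```bash
python3 -m pendant '[{"travel":[0,-0.003,0.02],"rot":[0,0,0],"gripper":100},{"travel":[0,0,0.02],"rot":[0,0,0],"gripper":100},{"travel":[0,0,0.02],"rot":[0,0,0],"gripper":100},{"travel":[0,0,0.02],"rot":[0,0,0],"gripper":100},{"travel":[0,0,0.004],"rot":[0,0,0],"gripper":100},{"travel":[0,0,0],"rot":[0,0,0],"gripper":100}]' 80
python3 -m pendant '[{"travel":[0,0,0],"rot":[0,0,0],"gripper":30},{"travel":[0,0,0],"rot":[0,0,0],"gripper":20},{"travel":[0,0,0],"rot":[0,0,0],"gripper":10},{"travel":[0,0,0],"rot":[0,0,0],"gripper":0},{"travel":[0,0,0],"rot":[0,0,0],"gripper":0},{"travel":[0,0,0],"rot":[0,0,0],"gripper":0},{"travel":[0,0,0],"rot":[0,0,0],"gripper":0},{"travel":[0,0,0],"rot":[0,0,0],"gripper":0}]' 80
```

```text
time: 3.55
tcp_pos: [0.5376, -0.1676, 0.1274]
tool_rot: [[-1.0, -0.002, -0.001], [-0.002, 1.0, 0.001], [0.001, 0.001, -1.0]]
contact_force: [-0.4, -1.0, 0.9]
gripper_width: 0.0854
grasp_force: 0.0
time: 4.35
tcp_pos: [0.5384, -0.1694, 0.1281]
tool_rot: [[-1.0, 0.0, 0.002], [0.0, 1.0, -0.0], [-0.002, -0.0, -1.0]]
contact_force: [0.3, 0.1, 5.1]
gripper_width: 0.0238
grasp_force: 78.2
```

```bash
python3 -m pendant '[{"travel":[0,0,-0.01],"rot":[0,0,0],"gripper":0},{"travel":[0,0,-0.015],"rot":[0,0,0],"gripper":0},{"travel":[0,0,-0.02],"rot":[0,0,0],"gripper":0},{"travel":[0,0,-0.02],"rot":[0,0,0],"gripper":0},{"travel":[0,0,-0.025],"rot":[0,0,0],"gripper":0},{"travel":[0,0,-0.025],"rot":[0,0,0],"gripper":0},{"travel":[0,0,-0.02],"rot":[0,0,0],"gripper":0},{"travel":[0,0,-0.01],"rot":[0,0,0],"gripper":0},{"travel":[0,0,0],"rot":[0,0,0],"gripper":0},{"travel":[0,0,0],"rot":[0,0,0],"gripper":0}]'
```

```text
time: 5.35
tcp_pos: [0.5369, -0.1688, 0.2716]
tool_rot: [[-1.0, 0.0, -0.001], [0.0, 1.0, 0.0], [0.001, 0.0, -1.0]]
contact_force: [0.1, 1.2, -0.3]
gripper_width: 0.0244
grasp_force: 78.4
```

```bash
python3 -m pendant '[{"travel":[0,0.015,0],"rot":[0,0,0],"gripper":0},{"travel":[0,0.03,0],"rot":[0,0,0],"gripper":0},{"travel":[0,0.03,0],"rot":[0,0,0],"gripper":0},{"travel":[0,0.03,0],"rot":[0,0,0],"gripper":0},{"travel":[0,0.03,0],"rot":[0,0,0],"gripper":0},{"travel":[0,0.03,0],"rot":[0,0,0],"gripper":0},{"travel":[0,0.03,0],"rot":[0,0,0],"gripper":0},{"travel":[0,0.03,0],"rot":[0,0,0],"gripper":0},{"travel":[0,0.025,0],"rot":[0,0,0],"gripper":0},{"travel":[-0.001,0.015,0],"rot":[0,0,0],"gripper":0},{"travel":[0,0,0],"rot":[0,0,0],"gripper":0},{"travel":[0,0,0],"rot":[0,0,0],"gripper":0}]'
python3 - <<'E'
from h import *
s,t=get_image('side'),get_image('top')
print(ctrl.sense()['tcp_pos'])
cv2.imwrite('pics/m3.png',np.vstack([cv2.resize(np.hstack([crop('side',222,150,s,80),crop('side',230,110,s,80)]),(800,300)),np.hstack([crop('top',172,195,t),crop('top',315,190,t)])]))
E
```

```text
time: 6.55
tcp_pos: [0.5383, 0.0945, 0.2715]
tool_rot: [[-1.0, 0.001, -0.001], [0.001, 1.0, -0.002], [0.001, -0.002, -1.0]]
contact_force: [0.2, -0.2, -1.5]
gripper_width: 0.0244
grasp_force: 78.6
[0.53864642 0.09336965 0.27203955]
```

View pics/m3.png

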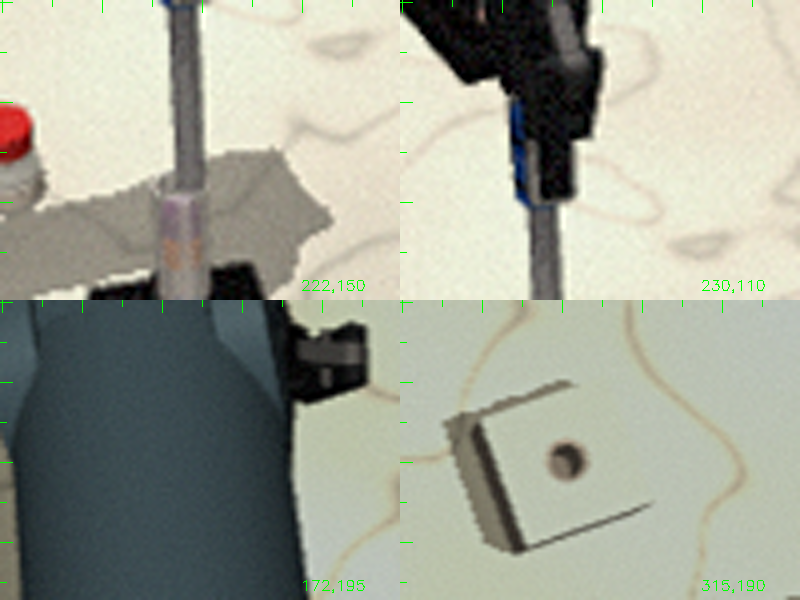

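The stand's hole shows in the top view at (356.4,229.9). In the side view the rod's end is at about (259.6,187), still short of the tube in y.

```bash
python3 - <<'E'
from h import *
np.set_printoptions(precision=4,suppress=True)
p=ctrl.sense()['tcp_pos']
print('hole',ray('top',(356.4,229.9),.06))
print('tip',proj('side',p-[0,0,.1175]),'shaft top',proj('side',p-[0,0,.005]))
print('shaft at rows: pixel (184/5+222,160) vs axis', [proj('side',p-[0,0,h]) for h in(.03,.06,.09)])
for z in(.148,.1545): print(ray('side',(259.6,187),z))
E
```

```text
hole [ 0.5372 -0.1678  0.06  ]
tip [260.2607 186.822 ] shaft top [258.4332 149.0163]
shaft at rows: pixel (184/5+222,160) vs axis [array([258.8639, 157.9261]), array([259.3615, 168.2194]), array([259.8392, 178.1024])]
[0.5389 0.1013 0.148 ]
[0.5369 0.0932 0.1545]
```

```bash
python3 -m pendant '[{"travel":[-0.001,0.02,0],"rot":[0,0,0],"gripper":0},{"travel":[-0.0008,0.019,0],"rot":[0,0,0],"gripper":0},{"travel":[0,0,0],"rot":[0,0,0],"gripper":0},{"travel":[0,0,0.01],"rot":[0,0,0],"gripper":0},{"travel":[0,0,0.01],"rot":[0,0,0],"gripper":0},{"travel":[0,0,0],"rot":[0,0,0],"gripper":0},{"travel":[0,0,0],"rot":[0,0,0],"gripper":0}]'
python3 - <<'E'
from h import *
s=get_image('side');p=ctrl.sense()['tcp_pos']
print(p,proj('side',p-[0,0,.1175]))
cv2.imwrite('pics/m4.png',cv2.resize(crop('side',238,165,s,40),(800,600),interpolation=cv2.INTER_CUBIC))
E
```

```text
time: 7.35
tcp_pos: [0.5399, 0.1338, 0.2514]
tool_rot: [[-1.0, 0.002, -0.002], [0.002, 1.0, -0.001], [0.002, -0.001, -1.0]]
contact_force: [-0.1, -0.6, -0.7]
gripper_width: 0.0245
grasp_force: 78.6
[0.54033189 0.13411865 0.251969  ] [256.93322016 183.67592867]
```

View pics/m4.png

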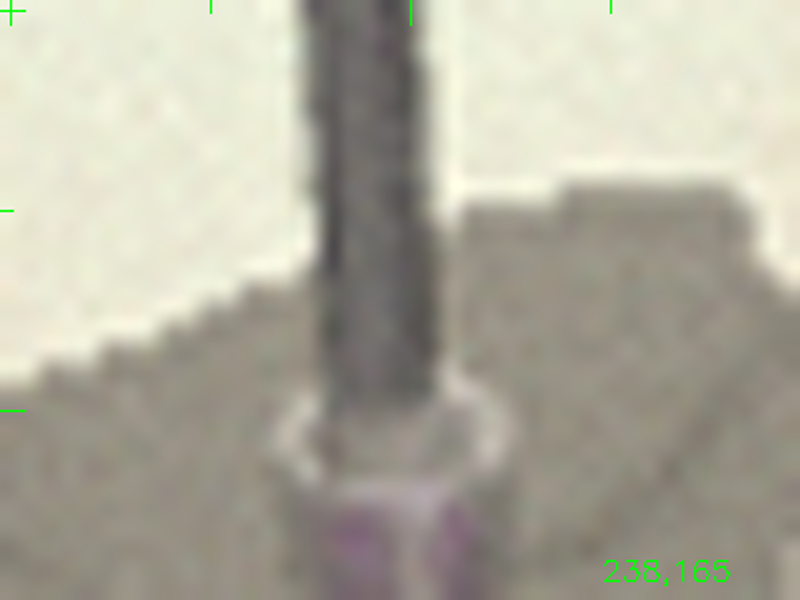

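The rod's end is about 0.6 px (1.2 mm) to the -x side of the mouth's centre. Its height and y agree with the mouth. I shift it and go in.

```bash
python3 -m pendant '[{"travel":[-0.0012,0,0.002],"rot":[0,0,0],"gripper":0},{"travel":[0,0,0.004],"rot":[0,0,0],"gripper":0},{"travel":[0,0,0.004],"rot":[0,0,0],"gripper":0},{"travel":[0,0,0.004],"rot":[0,0,0],"gripper":0},{"travel":[0,0,0.002],"rot":[0,0,0],"gripper":0},{"travel":[0,0,0],"rot":[0,0,0],"gripper":0},{"travel":[0,0,0],"rot":[0,0,0],"gripper":0}]' 100
python3 -m pendant '[{"travel":[0,0,0.002],"rot":[0,0,0],"gripper":0},{"travel":[0,0,0.002],"rot":[0,0,0],"gripper":0},{"travel":[0,0,0.002],"rot":[0,0,0],"gripper":0},{"travel":[0,0,0.002],"rot":[0,0,0],"gripper":0},{"travel":[0,0,0.002],"rot":[0,0,0],"gripper":0}]' 100
```

```text
time: 8.1
tcp_pos: [0.5416, 0.1349, 0.2363]
tool_rot: [[-1.0, -0.0, -0.0], [-0.0, 1.0, -0.0], [0.0, -0.0, -1.0]]
contact_force: [0.6, 0.0, -1.1]
gripper_width: 0.0241
grasp_force: 98.0
time: 8.6
tcp_pos: [0.5416, 0.1349, 0.226]
tool_rot: [[-1.0, 0.0, -0.0], [0.0, 1.0, -0.0], [0.0, -0.0, -1.0]]
contact_force: [-0.6, -0.2, -0.4]
gripper_width: 0.0243
grasp_force: 98.0
```

```bash
python3 -m pendant '[{"travel":[0,-0.001,0.002],"rot":[0,0,0],"gripper":0},{"travel":[0,0,0.002],"rot":[0,0,0],"gripper":0},{"travel":[0,0,0.002],"rot":[0,0,0],"gripper":0},{"travel":[0,0,0.002],"rot":[0,0,0],"gripper":0}]'
python3 -m pendant '[{"travel":[0,0,0.002],"rot":[0,0,0],"gripper":0},{"travel":[0,0,0.002],"rot":[0,0,0],"gripper":0},{"travel":[0,0,0.002],"rot":[0,0,0],"gripper":0},{"travel":[0,0,0.002],"rot":[0,0,0],"gripper":0}]'
python3 -m pendant '[{"travel":[0,0,0.002],"rot":[0,0,0],"gripper":0},{"travel":[0,0,0.002],"rot":[0,0,0],"gripper":0},{"travel":[0,0,0.002],"rot":[0,0,0],"gripper":0},{"travel":[0,0,0.002],"rot":[0,0,0],"gripper":0}]'
```

```text
time: 9.0
tcp_pos: [0.5423, 0.1342, 0.2192]
tool_rot: [[-1.0, -0.0, 0.001], [-0.0, 1.0, 0.001], [-0.001, 0.001, -1.0]]
contact_force: [-1.5, -0.5, 3.9]
gripper_width: 0.0239
grasp_force: 97.9
time: 9.4
tcp_pos: [0.542, 0.1341, 0.2104]
tool_rot: [[-1.0, 0.0, 0.001], [0.0, 1.0, 0.0], [-0.001, 0.0, -1.0]]
contact_force: [0.5, 0.4, 5.3]
gripper_width: 0.0242
grasp_force: 97.9
time: 9.8
tcp_pos: [0.5418, 0.1341, 0.2022]
tool_rot: [[-1.0, -0.0, 0.0], [-0.0, 1.0, 0.0], [-0.0, 0.0, -1.0]]
contact_force: [0.4, 1.4, 4.1]
gripper_width: 0.0242
grasp_force: 97.9
```

```bash
python3 -m pendant '[{"travel":[0,0,0.0015],"rot":[0,0,0],"gripper":0},{"travel":[0,0,0.001],"rot":[0,0,0],"gripper":0},{"travel":[0,0,0.001],"rot":[0,0,0],"gripper":0}]'
python3 -m pendant '[{"travel":[0,0,0.001],"rot":[0,0,0],"gripper":0},{"travel":[0,0,0.001],"rot":[0,0,0],"gripper":0}]'
python3 -m pendant '[{"travel":[0,0,0.001],"rot":[0,0,0],"gripper":0},{"travel":[0,0,0.001],"rot":[0,0,0],"gripper":0}]'
```

```text
time: 10.1
tcp_pos: [0.5417, 0.1341, 0.1987]
tool_rot: [[-1.0, -0.0, 0.0], [-0.0, 1.0, 0.0], [-0.0, 0.0, -1.0]]
contact_force: [1.2, 1.4, 3.8]
gripper_width: 0.0236
grasp_force: 97.9
time: 10.3
tcp_pos: [0.5416, 0.1341, 0.1967]
tool_rot: [[-1.0, 0.0, 0.0], [0.0, 1.0, 0.0], [-0.0, 0.0, -1.0]]
contact_force: [-0.2, 1.7, 4.4]
gripper_width: 0.0239
grasp_force: 97.9
time: 10.5
tcp_pos: [0.5416, 0.1341, 0.1947]
tool_rot: [[-1.0, -0.0, 0.0], [-0.0, 1.0, 0.0], [-0.0, 0.0, -1.0]]
contact_force: [0.5, 1.6, 4.1]
gripper_width: 0.0244
grasp_force: 97.9
```

```bash
for i in 1; do python3 -m pendant '[{"travel":[0,0,0.001],"rot":[0,0,0],"gripper":0}]'|grep -E 'tcp|contact'; done
python3 -m pendant '[{"travel":[0,0,0.001],"rot":[0,0,0],"gripper":0}]'|grep -E 'tcp|contact'
python3 -m pendant '[{"travel":[0,0,0.001],"rot":[0,0,0],"gripper":0}]'|grep -E 'tcp|contact'
python3 -m pendant '[{"travel":[0,0,0.001],"rot":[0,0,0],"gripper":0}]'|grep -E 'tcp|contact'
```

```text
tcp_pos: [0.5416, 0.134, 0.1937]
contact_force: [-0.2, 1.1, 3.8]
tcp_pos: [0.5416, 0.1341, 0.1927]
contact_force: [-0.5, 2.3, 3.7]
tcp_pos: [0.5416, 0.134, 0.1917]
contact_force: [-0.1, 1.4, 4.2]
tcp_pos: [0.5416, 0.134, 0.1907]
contact_force: [0.4, 1.6, 4.1]
```

```bash
python3 -m pendant '[{"travel":[0,0,0.0007],"rot":[0,0,0],"gripper":0}]'|grep -E 'tcp|contact'
python3 -m pendant '[{"travel":[0,0,0.0007],"rot":[0,0,0],"gripper":0}]'|grep -E 'tcp|contact'
python3 -m pendant '[{"travel":[0,0,0.0007],"rot":[0,0,0],"gripper":0}]'|grep -E 'tcp|contact'
python3 -m pendant '[{"travel":[0,0,0.0007],"rot":[0,0,0],"gripper":0}]'|grep -E 'tcp|contact'
```

```text
tcp_pos: [0.5416, 0.134, 0.19]
contact_force: [0.7, 1.3, 3.7]
tcp_pos: [0.5416, 0.134, 0.1893]
contact_force: [-0.2, 1.3, 4.1]
tcp_pos: [0.5416, 0.134, 0.1886]
contact_force: [-0.4, 1.1, 4.7]
tcp_pos: [0.5416, 0.134, 0.1879]
contact_force: [-0.2, 1.8, 4.8]
```

```bash
python3 -m pendant '[{"travel":[0,0,0.0007],"rot":[0,0,0],"gripper":0}]'|grep -E 'tcp|contact'
python3 -m pendant '[{"travel":[0,0,0.0007],"rot":[0,0,0],"gripper":0}]'|grep -E 'tcp|contact'
python3 -m pendant '[{"travel":[0,0,0.0007],"rot":[0,0,0],"gripper":0}]'|grep -E 'tcp|contact'
python3 -m pendant '[{"travel":[0,0,0.0007],"rot":[0,0,0],"gripper":0}]'|grep -E 'tcp|contact'
```

```text
tcp_pos: [0.5416, 0.134, 0.1872]
contact_force: [0.3, 1.0, 3.9]
tcp_pos: [0.5416, 0.134, 0.1865]
contact_force: [0.9, 1.6, 3.4]
tcp_pos: [0.5416, 0.134, 0.1858]
contact_force: [-0.7, 1.8, 3.3]
tcp_pos: [0.5419, 0.134, 0.1856]
contact_force: [-0.9, 2.8, 8.7]
```

```bash
python3 -m pendant '[{"travel":[0,0,0.0003],"rot":[0,0,0],"gripper":0}]'|grep -E 'tcp|contact'
python3 -m pendant '[{"travel":[0,0,0],"rot":[0,0,0],"gripper":0}]'|grep -E 'tcp|contact'
python3 -m pendant '[{"travel":[0,0,0.0003],"rot":[0,0,0],"gripper":0}]'|grep -E 'tcp|contact'
python3 -m pendant '[{"travel":[0,0,0],"rot":[0,0,0],"gripper":0}]'|grep -E 'tcp|contact'
```

```text
tcp_pos: [0.5419, 0.134, 0.1856]
contact_force: [-0.0, 1.8, 8.2]
tcp_pos: [0.5419, 0.134, 0.1856]
contact_force: [-1.4, 2.2, 7.1]
tcp_pos: [0.542, 0.134, 0.1856]
contact_force: [-0.7, 1.9, 9.1]
tcp_pos: [0.542, 0.134, 0.1856]
contact_force: [-0.1, 1.7, 9.0]
```

```bash
python3 -m pendant '[{"travel":[0,0,0.0005],"rot":[0,0,0],"gripper":0},{"travel":[0,0,0],"rot":[0,0,0],"gripper":0}]'|grep -E 'tcp|contact'
python3 -m pendant '[{"travel":[0,0,0.0005],"rot":[0,0,0],"gripper":0},{"travel":[0,0,0],"rot":[0,0,0],"gripper":0}]'|grep -E 'tcp|contact'
python3 -m pendant '[{"travel":[0,0,0.0005],"rot":[0,0,0],"gripper":0},{"travel":[0,0,0],"rot":[0,0,0],"gripper":0}]'|grep -E 'tcp|contact'
```

```text
tcp_pos: [0.5422, 0.134, 0.1856]
contact_force: [-1.6, 1.5, 11.0]
tcp_pos: [0.5424, 0.1339, 0.1855]
contact_force: [-1.8, 0.3, 12.7]
tcp_pos: [0.5426, 0.1339, 0.1855]
contact_force: [-1.8, 0.2, 14.2]
```

```bash
python3 -m pendant '[{"travel":[0,0,0.0006],"rot":[0,0,0],"gripper":0},{"travel":[0,0,0.0006],"rot":[0,0,0],"gripper":0},{"travel":[0,0,0],"rot":[0,0,0],"gripper":0}]'
python3 -m pendant '[{"travel":[0,0,0],"rot":[0,0,0],"gripper":0},{"travel":[0,0,0],"rot":[0,0,0],"gripper":0}]'|grep -E 'time|tcp|contact'
```

```text
time: 13.0
tcp_pos: [0.543, 0.1339, 0.1855]
tool_rot: [[-1.0, 0.0, 0.002], [0.0, 1.0, 0.002], [-0.002, 0.002, -1.0]]
contact_force: [-3.6, 0.8, 19.6]
gripper_width: 0.024
grasp_force: 98.9
time: 13.2
tcp_pos: [0.5431, 0.1339, 0.1855]
contact_force: [-3.5, 0.2, 18.3]
```

```bash
python3 -m pendant '[{"travel":[0,0,0],"rot":[0,0,0],"gripper":0},{"travel":[0,0,0],"rot":[0,0,0],"gripper":0},{"travel":[0,0,0],"rot":[0,0,0],"gripper":0},{"travel":[0,0,0],"rot":[0,0,0],"gripper":0},{"travel":[0,0,0],"rot":[0,0,0],"gripper":0},{"travel":[0,0,0],"rot":[0,0,0],"gripper":0},{"travel":[0,0,0],"rot":[0,0,0],"gripper":0},{"travel":[0,0,0],"rot":[0,0,0],"gripper":0},{"travel":[0,0,0],"rot":[0,0,0],"gripper":0},{"travel":[0,0,0],"rot":[0,0,0],"gripper":0},{"travel":[0,0,0],"rot":[0,0,0],"gripper":0},{"travel":[0,0,0],"rot":[0,0,0],"gripper":0}]'
python3 - <<'E'
from h import *
s=get_image('side')
cv2.imwrite('pics/m5.png',cv2.resize(np.hstack([crop('side',238,165,s,60),crop('side',220,110,s,60)]),(800,300)))
E
```

```text
time: 14.4
tcp_pos: [0.543, 0.1339, 0.1855]
tool_rot: [[-1.0, 0.0, 0.002], [0.0, 1.0, 0.002], [-0.002, 0.002, -1.0]]
contact_force: [-3.3, -0.1, 19.0]
gripper_width: 0.0242
grasp_force: 98.9
```

View pics/m5.png

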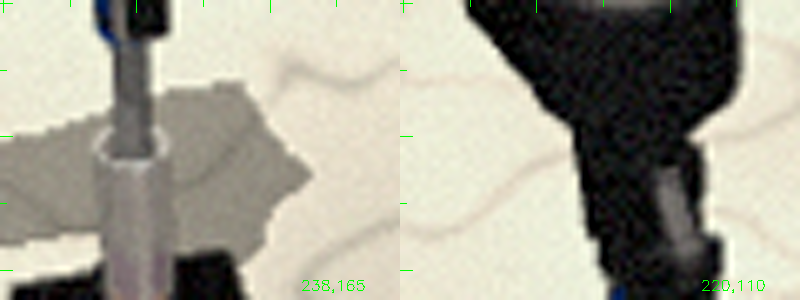

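The rod is deep and centred in the tube. The purple plug (about x 258, row 208) is now low, near the sleeve. Pressing at 18–19 N was held for over 1.4 s, so I withdraw.

```bash
python3 -m pendant '[{"travel":[0,0,-0.004],"rot":[0,0,0],"gripper":0},{"travel":[0,0,-0.006],"rot":[0,0,0],"gripper":0},{"travel":[0,0,-0.01],"rot":[0,0,0],"gripper":0},{"travel":[0,0,-0.01],"rot":[0,0,0],"gripper":0},{"travel":[0,0,-0.012],"rot":[0,0,0],"gripper":0},{"travel":[0,0,-0.012],"rot":[0,0,0],"gripper":0},{"travel":[0,0,-0.012],"rot":[0,0,0],"gripper":0},{"travel":[0,0,-0.012],"rot":[0,0,0],"gripper":0},{"travel":[0,0,-0.01],"rot":[0,0,0],"gripper":0},{"travel":[0,0,-0.005],"rot":[0,0,0],"gripper":0},{"travel":[0,0,0],"rot":[0,0,0],"gripper":0},{"travel":[0,0,0],"rot":[0,0,0],"gripper":0}]'
```

```text
time: 15.65
tcp_pos: [0.5413, 0.1339, 0.2745]
tool_rot: [[-1.0, -0.0, -0.001], [-0.0, 1.0, -0.0], [0.001, -0.0, -1.0]]
contact_force: [-0.6, -0.0, -1.9]
gripper_width: 0.0242
grasp_force: 98.0
```

```bash
python3 -m pendant '[{"travel":[0.0038,-0.0124,0],"rot":[0,0,0],"gripper":0},{"travel":[0,-0.03,0],"rot":[0,0,0],"gripper":0},{"travel":[0,-0.03,0],"rot":[0,0,0],"gripper":0},{"travel":[0,-0.03,0],"rot":[0,0,0],"gripper":0},{"travel":[0,-0.03,0],"rot":[0,0,0],"gripper":0},{"travel":[0,-0.03,0],"rot":[0,0,0],"gripper":0},{"travel":[0,-0.03,0],"rot":[0,0,0],"gripper":0},{"travel":[0,-0.03,0],"rot":[0,0,0],"gripper":0},{"travel":[0,-0.03,0],"rot":[0,0,0],"gripper":0},{"travel":[0,-0.03,0],"rot":[0,0,0],"gripper":0},{"travel":[0,-0.02,0],"rot":[0,0,0],"gripper":0},{"travel":[0,0,0],"rot":[0,0,0],"gripper":0}]'
```

```text
time: 16.85
tcp_pos: [0.5355, -0.174, 0.2746]
tool_rot: [[-1.0, 0.008, -0.002], [0.008, 1.0, -0.003], [0.002, -0.003, -1.0]]
contact_force: [0.1, 0.1, -1.5]
gripper_width: 0.0239
grasp_force: 98.1
```

```bash
python3 -m pendant '[{"travel":[0,0,0.02],"rot":[0,0,0],"gripper":0},{"travel":[0,0,0.02],"rot":[0,0,0],"gripper":0},{"travel":[0,0,0.02],"rot":[0,0,0],"gripper":0},{"travel":[0,0,0.015],"rot":[0,0,0],"gripper":0},{"travel":[0,0,0],"rot":[0,0,0],"gripper":0},{"travel":[0,0,0],"rot":[0,0,0],"gripper":0}]'
python3 - <<'E'
from h import *
s=get_image('side');p=ctrl.sense()['tcp_pos']
print(p,proj('side',p-[0,0,.1175]))
cv2.imwrite('pics/m6.png',np.hstack([crop('side',265,255,s,60),crop('side',227,170,s,60)]))
E
```

```text
time: 17.45
tcp_pos: [0.5377, -0.1681, 0.1999]
tool_rot: [[-1.0, -0.0, -0.001], [-0.0, 1.0, 0.0], [0.001, 0.0, -1.0]]
contact_force: [-0.1, 0.5, -0.3]
gripper_width: 0.0242
grasp_force: 98.1
[ 0.53835582 -0.16844611  0.20060015] [294.19646209 282.57867974]
```

View pics/m6.png

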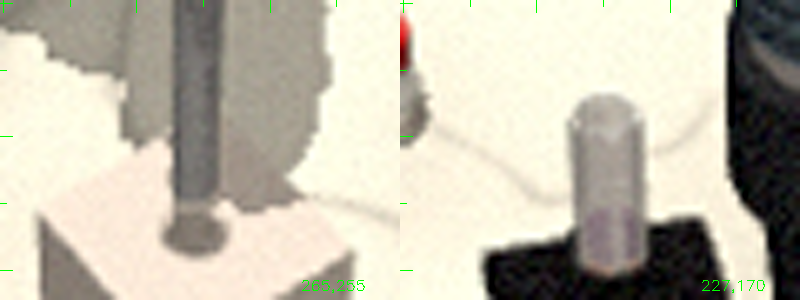

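The rod's end and the hole line up (both at x 294), and the purple plug sits at the top of the sleeve. I lower the rod.

```bash
python3 -m pendant '[{"travel":[0,0,0.01],"rot":[0,0,0],"gripper":0},{"travel":[0,0,0.008],"rot":[0,0,0],"gripper":0},{"travel":[0,0,0.006],"rot":[0,0,0],"gripper":0},{"travel":[0,0,0.005],"rot":[0,0,0],"gripper":0},{"travel":[0,0,0],"rot":[0,0,0],"gripper":0}]'|grep -E 'tcp|contact'
python3 -m pendant '[{"travel":[0,0,0.006],"rot":[0,0,0],"gripper":0},{"travel":[0,0,0.006],"rot":[0,0,0],"gripper":0},{"travel":[0,0,0],"rot":[0,0,0],"gripper":0}]'|grep -E 'tcp|contact'
```

```text
tcp_pos: [0.537, -0.1683, 0.1698]
contact_force: [-0.5, 0.4, -2.0]
tcp_pos: [0.537, -0.1682, 0.1578]
contact_force: [-0.4, 0.4, -1.1]
```

Free in the hole. I go on down to the floor.

```bash
python3 -m pendant '[{"travel":[0,0,0.007],"rot":[0,0,0],"gripper":0},{"travel":[0,0,0.007],"rot":[0,0,0],"gripper":0},{"travel":[0,0,0.006],"rot":[0,0,0],"gripper":0},{"travel":[0,0,0.005],"rot":[0,0,0],"gripper":0},{"travel":[0,0,0],"rot":[0,0,0],"gripper":0}]'|grep -E 'tcp|contact'
python3 -m pendant '[{"travel":[0,0,0.002],"rot":[0,0,0],"gripper":0},{"travel":[0,0,0.002],"rot":[0,0,0],"gripper":0},{"travel":[0,0,0],"rot":[0,0,0],"gripper":0}]'|grep -E 'tcp|contact'
```

```text
tcp_pos: [0.537, -0.1682, 0.1328]
contact_force: [0.2, -0.2, -0.3]
tcp_pos: [0.5378, -0.1684, 0.1298]
contact_force: [0.1, 0.3, -1.3]
```

```bash
python3 -m pendant '[{"travel":[0,0,0.001],"rot":[0,0,0],"gripper":0},{"travel":[0,0,0.001],"rot":[0,0,0],"gripper":0},{"travel":[0,0,0],"rot":[0,0,0],"gripper":0}]'|grep -E 'tcp|contact'
python3 -m pendant '[{"travel":[0,0,0.001],"rot":[0,0,0],"gripper":0},{"travel":[0,0,0],"rot":[0,0,0],"gripper":0}]'|grep -E 'tcp|contact'
```

```text
tcp_pos: [0.5381, -0.1686, 0.1282]
contact_force: [0.5, -0.1, 0.7]
tcp_pos: [0.5385, -0.1686, 0.1282]
contact_force: [-1.5, 0.4, 5.3]
```

On the floor at the same height as at the start, so there was no slip. I release and retreat upward.

```bash
python3 -m pendant '[{"travel":[0,0,0],"rot":[0,0,0],"gripper":40},{"travel":[0,0,0],"rot":[0,0,0],"gripper":60},{"travel":[0,0,0],"rot":[0,0,0],"gripper":80},{"travel":[0,0,0],"rot":[0,0,0],"gripper":100},{"travel":[0,0,0],"rot":[0,0,0],"gripper":100},{"travel":[0,0,0],"rot":[0,0,0],"gripper":100},{"travel":[0,0,0],"rot":[0,0,0],"gripper":100}]'
python3 -m pendant '[{"travel":[0,0,-0.01],"rot":[0,0,0],"gripper":100},{"travel":[0,0,-0.02],"rot":[0,0,0],"gripper":100},{"travel":[0,0,-0.03],"rot":[0,0,0],"gripper":100},{"travel":[0,0,-0.03],"rot":[0,0,0],"gripper":100},{"travel":[0,0,-0.02],"rot":[0,0,0],"gripper":100},{"travel":[0,0,-0.01],"rot":[0,0,0],"gripper":100},{"travel":[0,0,0],"rot":[0,0,0],"gripper":100},{"travel":[0,0,0],"rot":[0,0,0],"gripper":100},{"travel":[0,0,0],"rot":[0,0,0],"gripper":100},{"travel":[0,0,0],"rot":[0,0,0],"gripper":100}]'
python3 - <<'E'
from h import *
s=get_image('side')
cv2.imwrite('pics/m7.png',np.hstack([crop('side',245,235,s),crop('side',227,170,s,60)]))
E
```

```text
time: 20.3
tcp_pos: [0.5378, -0.1685, 0.1268]
tool_rot: [[-1.0, 0.0, -0.0], [0.0, 1.0, -0.0], [0.0, -0.0, -1.0]]
contact_force: [-0.3, -0.2, -0.6]
gripper_width: 0.0852
grasp_force: 0.0
time: 21.3
tcp_pos: [0.5369, -0.1682, 0.2455]
tool_rot: [[-1.0, 0.0, -0.003], [0.0, 1.0, 0.0], [0.003, 0.0, -1.0]]
contact_force: [-0.9, 0.7, -0.1]
gripper_width: 0.0854
grasp_force: 0.0
```

View pics/m7.png

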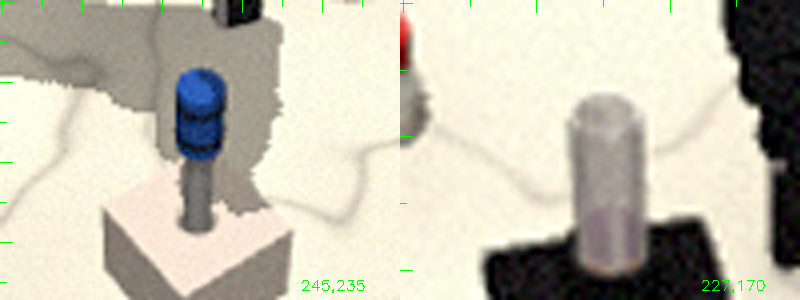

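The rod stands upright in the stand, with its handle's top at about (294.6,256) as at the start. The plugs are down and the gripper is clear, so I hand in.

```bash
python3 -c "
from workcell import ctrl
print(ctrl.job_done())"
```

```text
the job is handed in; nothing more can be done
None
```

I handed the job in at about 21 s with no verdict returned: both plugs look stacked on the stop, the rod leaned on them at 18–20 N for over a second (peak reading 19.6 N), and it is back upright and fully down in its stand; I saw no bystander disturbed.

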